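# Refit the washed head of a tabletop pottery wheel and hold it at full speed

## Task

The little tabletop pottery wheel has been washed: put its two spindle parts back, each slid down fully home and let go - first the flat black rubber slinger ring, then the aluminium wheel head on top of it, hub down. Then give it a test run: swing the red grip of the spring-return speed dial clockwise past its first and second clicks to the third (fast) and hold it there against the spring; the job finishes while you are still holding the dial at the third click. Leave the clay jar, the wooden rib and the trimming tool where they are.

Things in the scene. Friction and masses are not known exactly. Their poses are not given: they have to be found in the camera images.
- seat (a point): Centre of the round white shoulder (46 mm across) in the middle of the wheel's pan, 86 mm above the table, on which the first part rests; the spindle stands on it. Axes: z up, x to the wheel's back, -y to its dial; the wheel's yaw is within 0.3 rad. The casing's top is 24 mm lower. The splash pan's rim is 16 mm higher, 200 mm across (192 inside).
- spindle_top (a point): Centre of the top end of the fixed upright steel spindle, 40 mm above seat. The spindle is 16 mm in diameter; its top 11 mm taper to 6 mm. The motor is not simulated: the spindle stands still.
- slinger_c (a point): Centre (half-way up) of the slinger ring: flat black rubber ring, 60 mm outside, 19 mm bore, 12 mm high, about 40 g, lying flat on a fixed plywood board 215 mm square, 12 mm thick. It goes on first: home with its underside on the shoulder, this point 6 mm above seat.
- head_c (a point): Centre (half-way up) of the aluminium wheel head, 36 mm high, about 150 g, standing hub down on the board. Upper 10 mm: a disc 66 mm across, closed on top, its mid-height 13 mm above this point (grasp its rim). Below: a hub 36 mm across, 26 mm high, with a 19 mm bore 30 mm deep, open below. It goes on last: home with the hub on the slinger ring, this point 30 mm above seat.
- dial_axis (a point): A fixed point on the dial's vertical axis, at the height of dial_grip, 170 mm to the -y side of the spindle in the wheel's frame; same axes as seat.
- dial_grip (a point): Half-way up the red upright round grip of the speed dial: 18 mm diameter, 32 mm tall, centred 93 mm above the table, on a flat aluminium arm. It moves with the dial on a level circle of 56 mm radius round dial_axis; at rest it lies straight to the -y side of it in the wheel's frame (away from the spindle).
- dial (a joint): Turn of the speed dial, rad: 0 at rest, growing clockwise seen from above (the grip swings from the wheel's -y side to its -x side, the robot's). Dots on the black plate: white rest, yellow 1, orange 2, red 3. Clicks at 0.436 (slow), 0.873 (medium), 1.309 (fast, the third); stop at 1.40. A spring returns it to 0: about 3 N at the grip reaches click 1, 4 N click 2, 5 to 6 N click 3.
- jar_c (a point): Bystander: middle of a stoneware jar 82 mm across, 96 mm tall, behind the wheel. Leave alone.
- rib_c (a point): Bystander: centre of a flat wooden throwing rib with round ends, 45 x 90 x 6 mm, lying on the board with the parts. Leave alone.
- trimmer_c (a point): Bystander: middle of a loop trimming tool, wooden handle, about 180 mm long, 12 mm thick, lying on the table beside the wheel. Leave alone.
There are look-alikes about, which are no part of the job. There is more than one size of the part that bears slinger_c; the job needs the larger. Of the things shaped like the part that bears head_c, the aluminium one is meant.

How it is judged:
By the outcome, as a careful person would: the job done as asked, in the order asked, and still so for the second after the job is handed in, while the arm keeps its last pose, push and grip.
It also fails if it takes over 67 s, if anything falls off the work surface, if the arm or the gripper's body presses on something with over 40 N, if the wrist force passes 120 N, or if a joint passes its speed limit or range.

## Robot

A 7-joint arm with a two-finger parallel gripper is mounted at the origin on the work surface. World frame = base frame: x ahead of the robot, y to its left, z up, the work surface at z = 0. Lengths are in mm, angles in rad, forces in N, time in s.
With the tool pointing down it reaches from about 425 to 950 mm from the base axis. Payload 16.7 kg.
Tool frame: the origin (TCP) lies at the very end of the fingers, on their centre line; the grasp point (between the pads) lies grasp_offset behind it (grasp_offset is the distance from the TCP to the grasp point, in mm); z points along the fingers, y is the direction in which the jaws open and shut (so a half turn about z gives the same grasp; the last joint's range is limited). The gripper opens to 94 mm and grips with 3 to 60 N. Pads are 16 mm wide; open, the fingers measure 119 mm over their backs; the gripper's body (75 mm by 177 mm) begins 78 mm behind the grasp point.
Start: joints at [1.121, 0.426, 0.074, 1.606, -0.034, 1.111, -0.067], TCP at [199.317, -644.86, 172.567] pointing down, gripper open.
Joint ranges: [-2.85, 2.85], [-0.5, 2.14], [-1.23, 1.37], [0.21, 2.46], [-1.02, 4.16], [0.16, 2.05], [-2.73, 2.73]. Speed limits (rad/s): [1.89, 1.89, 2.39, 2.39, 3.01, 3.01, 3.01].

## Interface

Orientations are given as a 3x3 rotation matrix whose columns are the frame's x, y, z axes.
In Python, from workcell import get_obs, capture, hand_in, grasp_offset gives the robot as it stands. The module is installed in compiled form; this text tells all that it offers.
- The arm moves only by the shell command python3 -m inch 'ROWS'. ROWS is JSON, one flat list of numbers, 7 for each row, row after row: the shift along the tool's x, y, z in m, then the turn, a rotation vector about the tool's x, y, z in rad, then the opening, from 0 (shut) to 1 (fully open). A call has 1 to 20 rows; each row shifts and turns the commanded pose from where the row before left it, along the tool's axes as they then stand; what a row does not reach is not made up. A row lasts 1/10 s, in which the tool goes at most 50 mm and 8.59 degrees, less where a joint would pass 70% of its speed; a pose out of reach is approached as far as the arm can. A call with a gripper value outside its range is refused whole. The fingers move at their own pace and stop on an object; the grip force is fixed at half the most. Time passes only in rows, so rows that do not move let the fingers close. It gives the time, the measured TCP pose, the force and the opening at its end, in the units of the state.
- get_obs(): the state, without advancing time (a new reading comes with each control period).
- capture(name): name is "side" or "top" or "wrist"; returns a dict with "frame" (384x512x3 uint8, red, green, blue), "fovy" (degrees; the focal length in pixels is half the picture's height over the tangent of half this angle, whatever the lens; pixels are square), "cx", "cy" (the principal point, pixels), "k1" (the pictures are not rectified: a ray, as slopes to the right and down, at radius r is drawn at 1 + k1 r^2 times it, then the intrinsics apply), "rvec" (rotation vector, rad) and "tvec" (3), from world to camera coordinates, as OpenCV has them. Camera axes: x right, y down, z forward; pixel columns grow to the right and rows downward; lengths in mm; the calibration is good to about 2 mm. A picture is of the moment at which its call begins. There is no depth.
- hand_in(): hands the job in, once; it reports no verdict.
The state is a dict: "time_s": time; "joint_pos": joint angles; "joint_vel": joint speeds; "joint_torque": joint torques, N m; "eef_pos": TCP position; "tool_rot": TCP orientation; "wrist_force": force on the tool from outside, world axes, zero at the start; "torque": the same for the moment, N m; "gripper_width": opening from 0.0 (shut) to 1.0 (fully open).
Only numpy, scipy, OpenCV 4.12 (cv2) and the standard library are available. Lean on these libraries where they do the work, as an engineer would, in place of code of your own. Each camera call takes 0.05 s, during which the arm holds its last target. There are 200 camera calls.

## Working session

There is one attempt and no reset: what is moved stays moved. The work goes in short steps, Python scripts to look and compute and a shell command to move; the robot and the scene stay as the last step left them, time stands still between calls to the robot, and variables do not carry over. Pictures are saved under pics/ and viewed, about 8 in all and at most 12, crops included, and the job is handed in when it is done.

```bash
mkdir -p pics; cat > h.py <<'E'
import numpy as np, cv2, json
from workcell import get_obs, capture, grasp_offset
def save(c,name):
    cv2.imwrite(f'pics/{name}.png',c['frame'][:,:,::-1]); 
    d={k:(np.asarray(c[k]).tolist()) for k in c if k!='frame'}; json.dump(d,open(f'pics/{name}.json','w'))
def cal(name):
    return json.load(open(f'pics/{name}.json'))
def ray(c,px):
    f=192/np.tan(np.radians(c['fovy'])/2)
    K=np.array([[f,0,c['cx']],[0,f,c['cy']],[0,0,1.]])
    u=cv2.undistortPoints(np.array([[px]],float),K,np.array([c['k1'],0,0,0.]))[0,0]
    R=cv2.Rodrigues(np.array(c['rvec'],float))[0]; t=np.array(c['tvec'],float).ravel()
    d=R.T@np.array([u[0],u[1],1]); return -R.T@t, d/np.linalg.norm(d)
def onz(c,px,z):
    o,d=ray(c,px); return o+d*(z-o[2])/d[2]
def tri(*cp):
    A=np.zeros((3,3));b=np.zeros(3)
    rs=[ray(c,p) for c,p in cp]
    for o,d in rs:
        P=np.eye(3)-np.outer(d,d);A+=P;b+=P@o
    x=np.linalg.solve(A,b); return x,[float(np.linalg.norm((np.eye(3)-np.outer(d,d))@(x-o))) for o,d in rs]
def proj(c,X):
    f=192/np.tan(np.radians(c['fovy'])/2)
    K=np.array([[f,0,c['cx']],[0,f,c['cy']],[0,0,1.]])
    return cv2.projectPoints(np.array(X,float).reshape(-1,1,3),np.array(c['rvec'],float),np.array(c['tvec'],float),K,np.array([c['k1'],0,0,0.]))[0].reshape(-1,2)
E
python3 - <<'E'
from h import *
np.set_printoptions(precision=3,suppress=True)
ims=[]
for n in ['side','top','wrist']:
    c=capture(n); save(c,n+'0'); print(n,c['fovy'],c['cx'],c['cy'],c['k1'],(ray(c,(256,192))))
o=get_obs(); print(grasp_offset, o)
a=cv2.imread('pics/top0.png'); cv2.imwrite('pics/top0b.png',cv2.resize(a,(800,600),interpolation=cv2.INTER_CUBIC))
a=cv2.imread('pics/side0.png'); cv2.imwrite('pics/side0b.png',cv2.resize(a,(800,600),interpolation=cv2.INTER_CUBIC))
E
```

```text
side 45.905461964268966 251.7629655646353 197.75124818389784 0.041376811291726746 (array([ 63.347, 870.344, 884.021]), array([ 0.372, -0.697, -0.613]))
top 56.32368401257548 250.08880732283944 192.77948107094522 -0.09218866978495388 (array([ 382.858,   26.612, 1115.211]), array([ 0.152, -0.019, -0.988]))
wrist 68.5696036677717 252.06675556095746 188.82692904993323 -0.06562318899237923 (array([ 276.3  , -620.541,  383.556]), array([-0.27 , -0.096, -0.958]))
18.8 {'time_s': 0.15, 'joint_pos': array([ 1.121,  0.427,  0.074,  1.606, -0.034,  1.111, -0.067]), 'joint_vel': array([-0.001, -0.002,  0.001, -0.002,  0.   , -0.001, -0.002]), 'joint_torque': array([  0.003, -93.628,   3.67 , -45.442,  -0.049,   0.018,   0.   ]), 'eef_pos': array([ 199.216, -644.532,  172.029]), 'tool_rot': array([[ 0.955,  0.295, -0.   ],
       [ 0.295, -0.955,  0.001],
       [-0.   , -0.001, -1.   ]]), 'wrist_force': array([ 0.062,  0.795, -1.111]), 'torque': array([0.03 , 0.015, 0.037]), 'gripper_width': 0.999422692751186}
```

View pics/top0b.png

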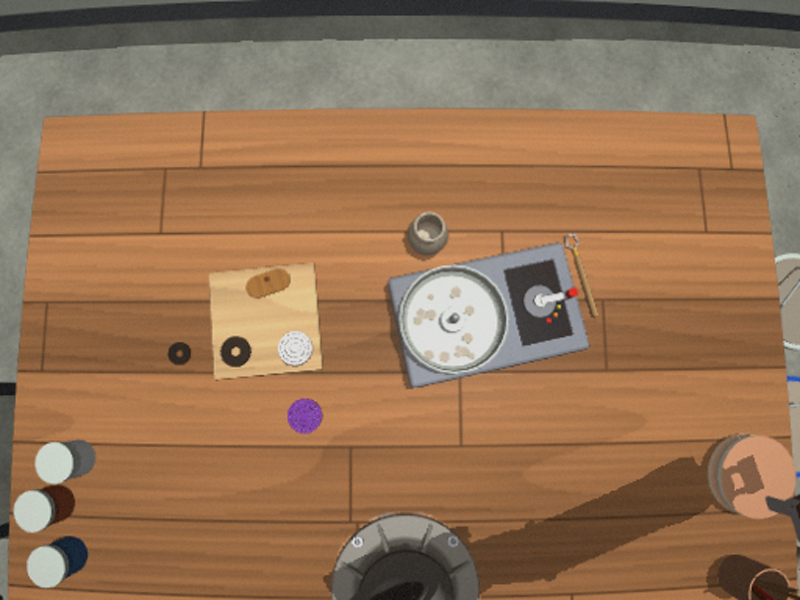

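View pics/side0b.png

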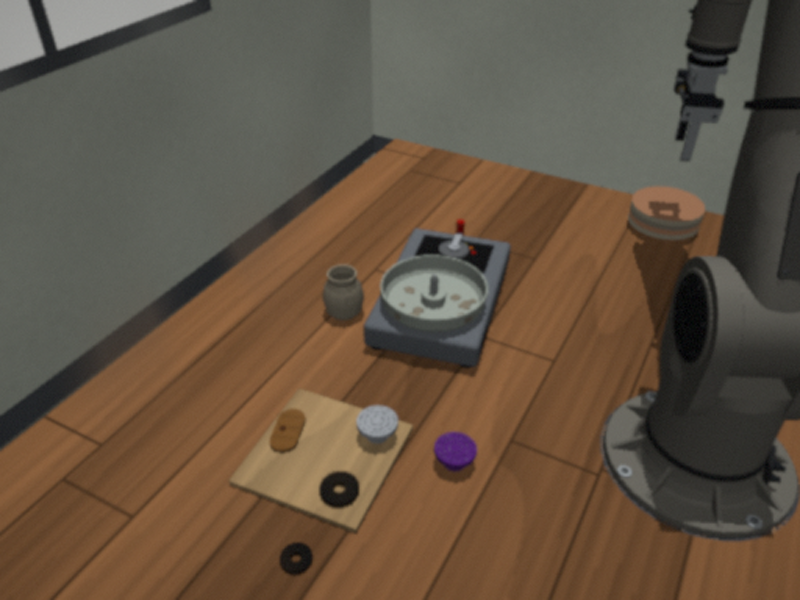

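The top view (800 px) shows these ring candidates: the larger ring on the board at (235,351) and a smaller one off the board at (179,353). The head candidates are the aluminium one at (295,348) and a purple look-alike at (305,416). The spindle is at (452,318) and the red grip at (573,292). I choose the ring on the board and the aluminium head, and I'll check both in one close crop.

```bash
python3 - <<'E'
import cv2,numpy as np
t=cv2.imread('pics/top0.png');s=cv2.imread('pics/side0.png')
def cr(im,x,y,w,h,k): return cv2.resize(im[y:y+h,x:x+w],(w*k,h*k),interpolation=cv2.INTER_CUBIC)
a=cr(t,105,195,100,75,4);b=cr(t,250,150,132,99,3)[:300,:400]
b=cv2.copyMakeBorder(b,0,300-b.shape[0],0,400-b.shape[1],0)
c=cr(s,170,255,100,75,4)
d=cr(s,230,135,100,75,4)
c2=cr(s,170,255,100,75,4)
cv2.imwrite('pics/comp1.png',np.vstack([np.hstack([a,b]),np.hstack([cr(s,200,252,100,75,4),d])]))
E
```

```text
(no output)
```

View pics/comp1.png

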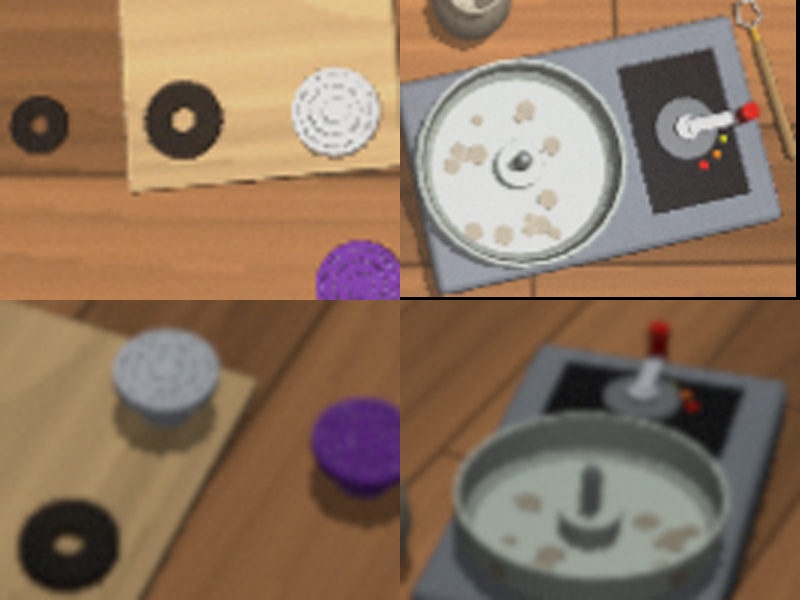

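```bash
python3 - <<'E'
from h import *
np.set_printoptions(precision=1,suppress=True)
t=cal('top0');s=cal('side0')
P=lambda x0,y0,k,p:(x0+(p[0]+.5)/k-.5,y0+(p[1]+.5)/k-.5)
T1=lambda *p:P(105,195,4,p);T2=lambda *p:P(250,150,3,p);S1=lambda *p:P(200,252,4,p);S2=lambda *p:P(230,135,4,p)
print('ring hole',tri((t,T1(183,120)),(s,S1(69,244))), onz(t,T1(183,119),24), onz(s,S1(69,243),24))
print('ring diam',np.linalg.norm(onz(t,T1(145,119),18)-onz(t,T1(222,119),18)),'small',np.linalg.norm(onz(t,T1(11,124),6)-onz(t,T1(69,124),6)))
print('head top',tri((t,T1(336,112)),(s,S1(166,68))), onz(t,T1(336,112),48))
print('head diam',np.linalg.norm(onz(t,T1(292,112),43)-onz(t,T1(380,112),43)))
print('sp top',tri((t,T2(123,158)),(s,S2(192,168))), onz(t,T2(123,158),126), onz(s,S2(192,168),126))
print('rim', onz(t,T2(120,162),102), 'shoulder',onz(t,T2(118,163),86))
print('grip',tri((t,T2(350,110)),(s,S2(259,28))),onz(t,T2(350,110),109))
print('casing corners',[onz(t,T2(*p),62) for p in [(331,17),(381,216),(2,87),(42,292)]])
print('board',[onz(t,T1(*p),12) for p in [(132,191)]])
E
```

```text
ring hole (array([451.6, 331.4,  18. ]), [0.5160753108841066, 0.5160753108840119]) [451.6 329.5  24. ] [449.8 334.7  24. ]
ring diam 60.056709851224 small 46.586215050926235
head top (array([456.2, 208.3,  46.7]), [1.0139149992888015, 1.0139149992888747]) [455.2 207.7  48. ]
head diam 66.2379081438797
sp top (array([505.7, -89. , 121.9]), [0.025024041883207625, 0.025024041883074763]) [505.2 -88.5 126. ] [503.3 -83.8 126. ]
rim [504.3 -88.4 102. ] shoulder [505.3 -88.2  86. ]
grip (array([ 553.4, -311.4,  104.8]), [0.28122669574456577, 0.2812266957445652]) [ 552.4 -310.1  109. ]
casing corners [array([ 656.3, -311.6,   62. ]), array([ 453.8, -351.7,   62. ]), array([584.9,  23.2,  62. ]), array([382.5, -14.7,  62. ])]
board [array([396.9, 371. ,  12. ])]
```

```bash
cat > d.py <<'E'
import sys; from h import *
np.set_printoptions(precision=4,suppress=True)
o=get_obs(); R=np.array(o['tool_rot']); p=np.array(o['eef_pos'])
print('t',o['time_s'],'tcp',p,'g',round(o['gripper_width']*94,2),'F',o['wrist_force'],'j',o['joint_pos'])
print('R',R.ravel())
if len(sys.argv)>3:
    d=np.array([float(a) for a in sys.argv[1:4]])-p; print('tool d (m)',R.T@d/1000)
E
python3 -m inch '[0.032,-0.032,-0.002,0,0,0,1, 0.032,-0.032,-0.002,0,0,0,1, 0.032,-0.032,-0.002,0,0,0,1, 0.032,-0.032,-0.002,0,0,0,1, 0.032,-0.032,-0.002,0,0,0,1, 0.032,-0.032,-0.002,0,0,0,1, 0.032,-0.032,-0.002,0,0,0,1, 0.032,-0.032,-0.002,0,0,0,1, 0.032,-0.032,-0.002,0,0,0,1, 0.032,-0.032,-0.002,0,0,0,1, 0.032,-0.032,-0.002,0,0,0,1, 0.032,-0.032,-0.002,0,0,0,1, 0.032,-0.032,-0.002,0,0,0,1, 0.032,-0.032,-0.002,0,0,0,1]'; python3 d.py 452 331 170
```

```text
time_s: 1.55
eef_pos: [495.5, -82.9, 200.8]
tool_rot: [[0.955, 0.295, 0.0], [0.295, -0.955, -0.0], [0.0, 0.0, -1.0]]
wrist_force: [0.2, -1.0, -0.7]
gripper_width: 1.0
t 1.55 tcp [495.5053 -82.861  200.7788] g 94.01 F [ 0.2018 -1.038  -0.7488] j [ 0.3622  0.1365 -0.3545  1.934   0.0537  1.0799 -1.2858]
R [ 0.9555  0.2951  0.0002  0.2951 -0.9555 -0.0001  0.0002  0.0002 -1.    ]
tool d (m) [ 0.0806 -0.4083  0.0307]
```

```bash
python3 -c "
from h import *
save(capture('wrist'),'w_sp')"
python3 -m inch '[0.0067,-0.034,0.001,0,0,0,1, 0.0067,-0.034,0.001,0,0,0,1, 0.0067,-0.034,0.001,0,0,0,1, 0.0067,-0.034,0.001,0,0,0,1, 0.0067,-0.034,0.001,0,0,0,1, 0.0067,-0.034,0.001,0,0,0,1, 0.0067,-0.034,0.001,0,0,0,1, 0.0067,-0.034,0.001,0,0,0,1, 0.0067,-0.034,0.001,0,0,0,1, 0.0067,-0.034,0.001,0,0,0,1, 0.0067,-0.034,0.001,0,0,0,1, 0.0067,-0.034,0.001,0,0,0,1, 0,0,0,0,0,0,1]' >/dev/null; python3 d.py 452 331 100
python3 - <<'E'
from h import *
c=capture('wrist'); save(c,'w_ring')
for n,X in [('w_ring',[(451,331,24),(456,208,48)]),('w_sp',[(505.2,-88.4,126),(505.2,-88.4,86)])]: print(n,proj(cal(n),X))
a=cv2.imread('pics/w_ring.png');b=cv2.imread('pics/w_sp.png')
r=lambda i:cv2.resize(i,(400,300))
cv2.imwrite('pics/wv.png',np.hstack([r(a),r(b)]))
E
```

```text
t 2.9 tcp [449.6316 333.4373 188.3937] g 93.95 F [-0.7224 -0.033   0.9882] j [-0.2148  0.2845 -0.641   1.8179  0.1871  1.1    -2.1878]
R [ 0.9539  0.3001 -0.0011  0.3001 -0.9539  0.0019 -0.0005 -0.0022 -1.    ]
tool d (m) [0.0016 0.0032 0.0884]
w_ring [[254.98419081 169.38632711]
 [345.03904043 197.37903942]]
w_sp [[260.54097864 180.71655928]
 [259.61316674 172.37498282]]
```

View pics/wv.png

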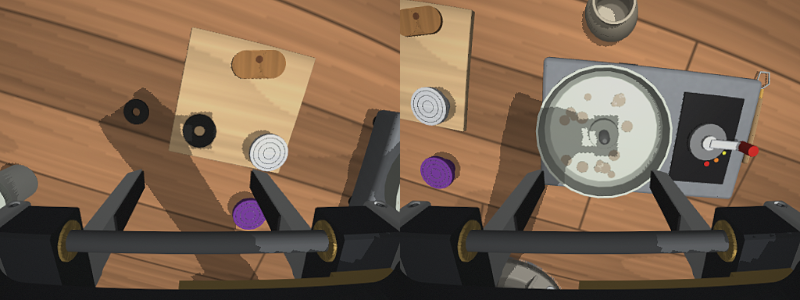

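```bash
python3 - <<'E'
import cv2,numpy as np
a=cv2.imread('pics/w_ring.png');b=cv2.imread('pics/w_sp.png')
def cr(im,x,y,w,h,k): return cv2.resize(im[y:y+h,x:x+w],(w*k,h*k),interpolation=cv2.INTER_CUBIC)
top=np.hstack([cr(a,225,140,57,50,7)[:300,:400],cr(a,313,165,66,50,6)[:300,:400]][:2]); 
bot=np.hstack([cr(b,210,145,100,75,4),cr(b,375,150,100,75,4)])
top=np.hstack([top,np.zeros((300,800-top.shape[1],3),np.uint8)])
cv2.imwrite('pics/comp2.png',np.vstack([top,bot]))
E
```

```text
(no output)
```

View pics/comp2.png

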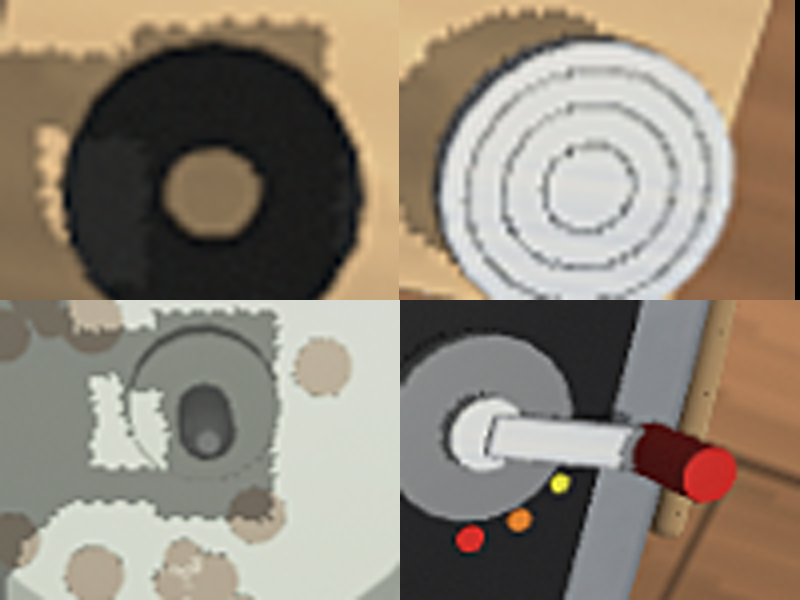

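```bash
python3 - <<'E'
from h import *
np.set_printoptions(precision=1,suppress=True)
t=cal('top0');s=cal('side0');w=cal('w_ring');v=cal('w_sp')
P=lambda x0,y0,k,p:(x0+(p[0]+.5)/k-.5,y0+(p[1]+.5)/k-.5)
T1=lambda *p:P(105,195,4,p);T2=lambda *p:P(250,150,3,p);S1=lambda *p:P(200,252,4,p);S2=lambda *p:P(230,135,4,p)
r=P(225,140,7,(213,192));h=P(313,165,6,(191,188));sp=P(210,145,4,(208,142));sh=P(210,145,4,(205,104));g=P(375,150,4,(310,175))
print('ring',onz(w,r,18),onz(w,r,24),tri((t,T1(183,119.5)),(s,S1(69,244)),(w,r)))
print('head',onz(w,h,48),tri((t,T1(336,112)),(s,S1(166,68)),(w,h)))
print('sp',onz(v,sp,126),tri((t,T2(123,158)),(s,S2(192,168)),(v,sp)),'shoulder',onz(v,sh,86))
print('grip',onz(v,g,109),tri((t,T2(350,110)),(s,S2(259,28)),(v,g)))
E
```

```text
ring [453.  331.6  18. ] [454.2 332.   24. ] (array([452.3, 331.4,  17.3]), [0.6802293120921779, 0.2571034643964963, 0.5953887049992875])
head [457.6 209.6  48. ] (array([456.6, 208.4,  46. ]), [1.3350556728520335, 0.8245876436051526, 0.6653348529341491])
sp [506.1 -89.3 126. ] (array([505.6, -89.3, 121.9]), [0.2933833563324196, 0.30822763575662354, 0.5818192322148842]) shoulder [507.7 -89.2  86. ]
grip [ 553.4 -308.4  109. ] (array([ 553.3, -311.4,  105. ]), [0.19106853887061126, 0.4074135506425555, 0.25328977184331736])
```

```bash
python3 d.py 452.5 331.5 60; python3 -m inch '[0.001,0.001,0.032,0,0,0,1, 0.001,0.001,0.032,0,0,0,1, 0,0,0.032,0,0,0,1, 0,0,0.032,0,0,0,1, 0,0,0,0,0,0,1, 0,0,0,0,0,0,1]' ; python3 d.py 452.5 331.5 14
```

```text
t 2.95 tcp [450.3554 330.9473 188.2132] g 94.31 F [ 0.6872 -0.561  -0.4174] j [-0.2126  0.2833 -0.639   1.8194  0.1868  1.1001 -2.1855]
R [ 0.9544  0.2985 -0.0011  0.2985 -0.9544  0.0006 -0.0009 -0.0009 -1.    ]
tool d (m) [0.0023 0.0002 0.1282]
time_s: 3.55
eef_pos: [454.1, 327.0, 61.1]
tool_rot: [[0.956, 0.295, -0.001], [0.295, -0.956, -0.001], [-0.001, 0.0, -1.0]]
wrist_force: [0.3, 0.5, 1.0]
gripper_width: 1.001
t 3.55 tcp [454.102  327.0177  61.1407] g 94.09 F [0.2845 0.4981 0.9726] j [-0.2625  0.4296 -0.5898  1.9375  0.3092  0.8651 -2.2853]
R [ 0.9556  0.2947 -0.0006  0.2947 -0.9556 -0.0005 -0.0007  0.0003 -1.    ]
tool d (m) [-0.0002 -0.0048  0.0471]
```

```bash
python3 -m inch '[0,-0.0024,0.008,0,0,0,1, 0,-0.0024,0.015,0,0,0,1, 0,0,0.014,0,0,0,1, 0,0,0.01,0,0,0,1, 0,0,0,0,0,0,1, 0,0,0,0,0,0,1, 0,0,0,0,0,0,1]' ; python3 d.py 452.5 331.5 14
```

```text
time_s: 4.25
eef_pos: [452.7, 332.5, 14.0]
tool_rot: [[0.955, 0.295, 0.0], [0.295, -0.955, 0.0], [0.0, -0.0, -1.0]]
wrist_force: [-0.2, -0.7, 0.1]
gripper_width: 0.994
t 4.25 tcp [452.6985 332.5137  13.9887] g 93.45 F [-0.2152 -0.672   0.077 ] j [-0.3016  0.4962 -0.5587  1.9639  0.3666  0.7811 -2.3414]
R [ 0.9554  0.2953  0.0004  0.2953 -0.9554  0.0004  0.0005 -0.0003 -1.    ]
tool d (m) [-0.0005  0.0009 -0.    ]
```

```bash
python3 -m inch '[0,0,0,0,0,0,0.6, 0,0,0,0,0,0,0.4, 0,0,0,0,0,0,0.4, 0,0,0,0,0,0,0.4, 0,0,0,0,0,0,0.4]' ; python3 d.py 452.5 331.5 14
```

```text
time_s: 4.75
eef_pos: [452.5, 332.3, 13.7]
tool_rot: [[0.955, 0.295, 0.0], [0.295, -0.955, 0.0], [0.0, -0.0, -1.0]]
wrist_force: [0.7, 0.4, 0.3]
gripper_width: 0.609
t 4.75 tcp [452.5124 332.2695  13.6839] g 57.23 F [0.7134 0.4266 0.2552] j [-0.3016  0.4965 -0.5586  1.9644  0.3668  0.7808 -2.3416]
R [ 0.9554  0.2953  0.0001  0.2953 -0.9554  0.0001  0.0001 -0.0001 -1.    ]
tool d (m) [-0.0002  0.0007 -0.0003]
```

```bash
python3 -m inch '[0,0,-0.015,0,0,0,0.4, 0,0,-0.025,0,0,0,0.4, 0,0,-0.035,0,0,0,0.4, 0,0,-0.035,0,0,0,0.4, 0,0,-0.035,0,0,0,0.4, -0.005,0.02,0,0,0,0,0.4, -0.005,0.03,0,0,0,0,0.4, -0.005,0.03,0,0,0,0,0.4, -0.005,0.03,0,0,0,0,0.4, -0.005,0.03,0,0,0,0,0.4, -0.005,0.03,0,0,0,0,0.4, -0.005,0.03,0,0,0,0,0.4, -0.005,0.03,0,0,0,0,0.4, -0.005,0.03,0,0,0,0,0.4, -0.005,0.03,0,0,0,0,0.4, -0.005,0.03,0,0,0,0,0.4, -0.005,0.03,0,0,0,0,0.4, -0.005,0.03,0,0,0,0,0.4, -0.005,0.03,0,0,0,0,0.4]' ; python3 d.py 505.6 -89.3 150
```

```text
time_s: 6.65
eef_pos: [506.8, -81.1, 159.9]
tool_rot: [[0.955, 0.296, 0.001], [0.296, -0.955, 0.0], [0.001, 0.0, -1.0]]
wrist_force: [0.3, 0.2, -0.6]
gripper_width: 0.4
t 6.65 tcp [506.8158 -81.0994 159.8503] g 37.6 F [ 0.3314  0.2347 -0.6229] j [ 0.395   0.201  -0.4078  1.958   0.0941  0.9996 -1.327 ]
R [ 0.9553  0.2957  0.0011  0.2957 -0.9553  0.0002  0.0011  0.0002 -1.    ]
tool d (m) [-0.0036  0.0075  0.0098]
```

```bash
python3 -m inch '[-0.003,0.008,0,0,0,0,0.4, 0,0,0,0,0,0,0.4, 0,0,0,0,0,0,0.4]' ; python3 d.py 505.6 -89.3 150; python3 - <<'E'
from h import *
c=capture('wrist'); save(c,'w_fit'); save(capture('top'),'t_fit'); save(capture('side'),'s_fit')
a=cv2.imread('pics/w_fit.png'); b=cv2.imread('pics/t_fit.png'); s=cv2.imread('pics/s_fit.png')
def cr(im,x,y,w,h,k): return cv2.resize(im[y:y+h,x:x+w],(w*k,h*k),interpolation=cv2.INTER_CUBIC)
p=proj(cal('w_fit'),[(505.6,-89.3,126)])[0]; print(p)
cv2.imwrite('pics/comp3.png',np.vstack([cr(a,155,110,200,100,4),np.hstack([cr(b,240,155,100,50,4),cr(s,230,125,100,50,4)])]))
E
```

```text
time_s: 6.95
eef_pos: [506.2, -87.5, 159.1]
tool_rot: [[0.955, 0.296, 0.0], [0.296, -0.955, 0.0], [0.001, -0.0, -1.0]]
wrist_force: [0.2, 0.8, -0.2]
gripper_width: 0.401
t 6.95 tcp [506.1632 -87.478  159.0968] g 37.7 F [ 0.2395  0.7942 -0.2267] j [ 0.4037  0.2026 -0.4037  1.9576  0.0936  0.9989 -1.3134]
R [ 0.9551  0.2961  0.0004  0.2961 -0.9551  0.0004  0.0006 -0.0003 -1.    ]
tool d (m) [-0.0011  0.0016  0.0091]
[254.49947836 201.20009502]
```

View pics/comp3.png

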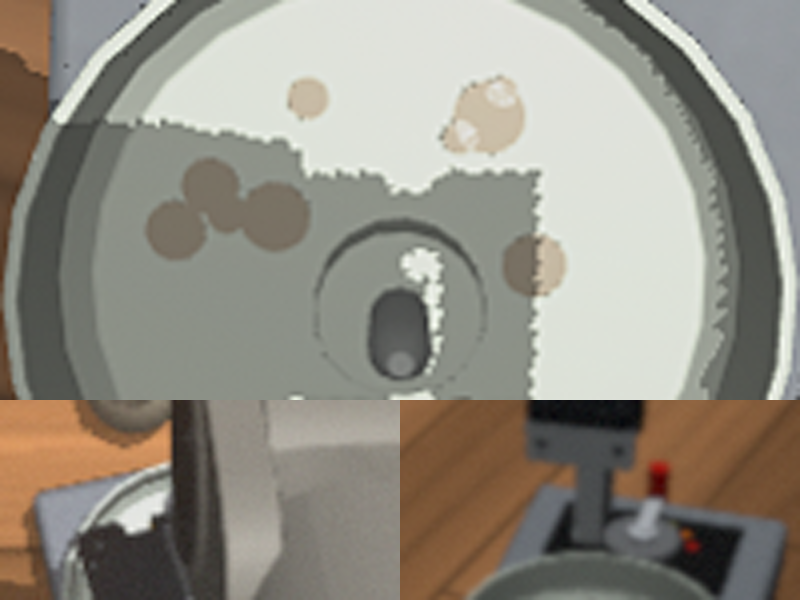

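The grip closed to 0.40, so the ring isn't in the jaws. The spindle tip is at (400,363) in the crop, which matches the prediction within 1 px. Next I'll find the ring in the side view.

```bash
python3 - <<'E'
import cv2,numpy as np
s=cv2.imread('pics/s_fit.png');s0=cv2.imread('pics/side0.png');b=cv2.imread('pics/t_fit.png')
def cr(im,x,y,w,h,k): return cv2.resize(im[y:y+h,x:x+w],(w*k,h*k),interpolation=cv2.INTER_CUBIC)
cv2.imwrite('pics/comp4.png',np.vstack([np.hstack([cr(s,170,255,100,100,4)[:300],cr(b,105,195,100,75,4)])]))
E
```

```text
(no output)
```

View pics/comp4.png

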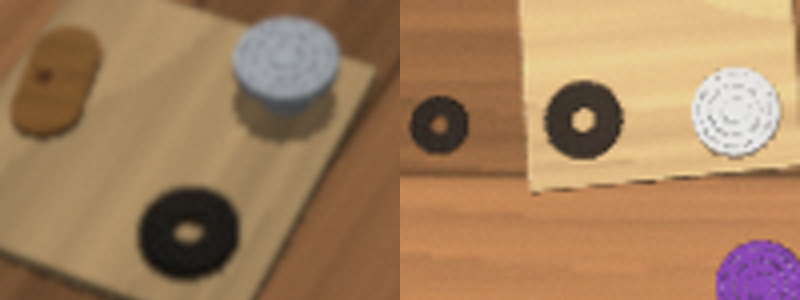

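The ring hasn't moved (top and side pixels are unchanged), so the fingers slipped off it. I'll go back, grasp a little lower, command full closure and check after a small lift.

```bash
python3 -m inch '[0.003,-0.015,0,0,0,0,1, 0.005,-0.03,0,0,0,0,1, 0.005,-0.03,0,0,0,0,1, 0.005,-0.03,0,0,0,0,1, 0.005,-0.03,0,0,0,0,1, 0.005,-0.03,0,0,0,0,1, 0.005,-0.03,0,0,0,0,1, 0.005,-0.03,0,0,0,0,1, 0.005,-0.03,0,0,0,0,1, 0.005,-0.03,0,0,0,0,1, 0.005,-0.03,0,0,0,0,1, 0.005,-0.03,0,0,0,0,1, 0.005,-0.03,0,0,0,0,1, 0.005,-0.03,0,0,0,0,1, 0.004,-0.011,0.035,0,0,0,1, 0,0,0.045,0,0,0,1, 0,0,0.035,0,0,0,1, 0,0,0,0,0,0,1, 0,0,0,0,0,0,1, 0,0,0,0,0,0,1]' >/dev/null; python3 d.py 452.4 331.5 13
```

```text
t 9.1 tcp [452.7293 331.3495  45.733 ] g 93.75 F [ 0.2437 -0.1486  0.4396] j [-0.2692  0.4531 -0.5934  1.9475  0.3365  0.8366 -2.3147]
R [ 0.9553  0.2956  0.0021  0.2956 -0.9553  0.0017  0.0025 -0.001  -1.    ]
tool d (m) [-0.0004 -0.0002  0.0327]
```

```bash
python3 -m inch '[0,0,0.013,0,0,0,1, 0,0,0.013,0,0,0,1, 0,0,0.007,0,0,0,1, 0,0,0,0,0,0,1, 0,0,0,0,0,0,1]' ; python3 -m inch '[0,0,0,0,0,0,0, 0,0,0,0,0,0,0, 0,0,0,0,0,0,0, 0,0,0,0,0,0,0]'|tail -2;  python3 -m inch '[0,0,0,0,0,0,0, 0,0,0,0,0,0,0, 0,0,0,0,0,0,0]';
```

```text
time_s: 9.6
eef_pos: [452.0, 330.1, 10.5]
tool_rot: [[0.955, 0.295, -0.0], [0.295, -0.955, -0.0], [-0.0, -0.0, -1.0]]
wrist_force: [0.1, 0.5, 0.8]
gripper_width: 1.005
wrist_force: [-0.6, -0.1, 0.0]
gripper_width: 0.697
time_s: 10.3
eef_pos: [452.1, 330.1, 10.6]
tool_rot: [[0.955, 0.295, 0.0], [0.295, -0.955, 0.0], [0.0, -0.0, -1.0]]
wrist_force: [0.1, -0.2, -0.3]
gripper_width: 0.445
```

```bash
python3 - <<'E'
from h import *
c=capture('wrist'); save(c,'w_g'); save(capture('side'),'s_g')
a=cv2.imread('pics/w_g.png'); s=cv2.imread('pics/s_g.png')
def cr(im,x,y,w,h,k): return cv2.resize(im[y:y+h,x:x+w],(w*k,h*k),interpolation=cv2.INTER_CUBIC)
print(proj(cal('s_g'),[(452,331,18),(452,330,10.5),(452,330,29)]),get_obs()['gripper_width'])
cv2.imwrite('pics/comp5.png',np.hstack([cr(a,156,150,200,200,2),cr(s,167,240,100,100,4)]))
E
```

```text
[[217.05116705 312.47299428]
 [217.43326251 314.18164633]
 [217.05571881 309.16648101]] 0.3556663160655229
```

View pics/comp5.png

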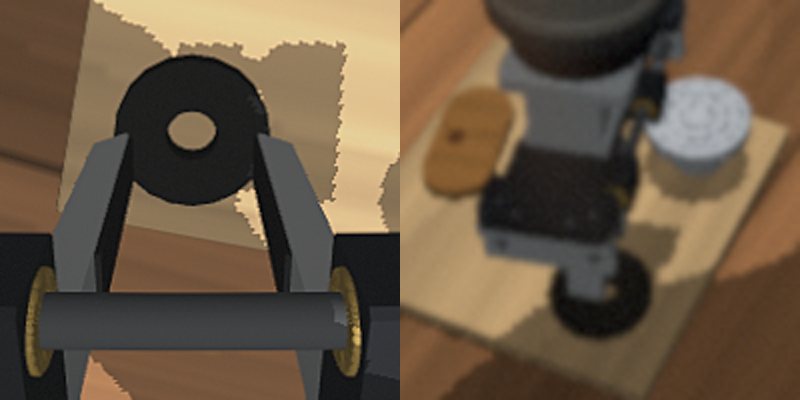

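```bash
python3 - <<'E'
from h import *
np.set_printoptions(precision=2,suppress=True)
w=cal('w_g');o=get_obs();R=np.array(o['tool_rot']);p=o['eef_pos'];print(p,o['gripper_width'],o['wrist_force'])
for k in (0,10,18.8,30,40): print(k,proj(w,[p-R[:,2]*k, p-R[:,2]*k+R[:,1]*21,p-R[:,2]*k-R[:,1]*21, p-R[:,2]*k+R[:,1]*30]).ravel())
print('ring c',proj(w,[(452.4,331.5,24)]),onz(w,(252,215),24),onz(w,(252,215),12))
print(ray(w,(256,192)))
w=cal('wrist0')
print(ray(w,(256,192)))
E
```

```text
[452.11 330.06  10.63] 0.3556663160655229 [ 0.33 -0.07 -0.4 ]
0 [252.82 213.01 279.   213.04 226.64 212.96 290.2  213.04]
10 [252.83 217.67 280.17 217.69 225.49 217.61 291.86 217.69]
18.8 [252.84 222.12 281.29 222.14 224.4  222.05 293.45 222.14]
30 [252.86 228.33 282.85 228.35 222.87 228.25 295.67 228.34]
40 [252.87 234.47 284.38 234.49 221.36 234.39 297.85 234.47]
ring c [[251.13 218.47]] [455.27 331.7   24.  ] [450.8  330.34  12.  ]
(array([529.15, 354.22, 222.25]), array([-0.27, -0.1 , -0.96]))
(array([ 276.3 , -620.54,  383.56]), array([-0.27, -0.1 , -0.96]))
```

```bash
python3 - <<'E'
from h import *
np.set_printoptions(precision=1,suppress=True)
o=get_obs();R=np.array(o['tool_rot']);p=o['eef_pos'];s=cal('s_g');w=cal('w_g')
for z in (0,10,20,30): 
  q=p-R[:,2]*z
  print(z,'side crop',((proj(s,[q-R[:,1]*(g) +R[:,0]*x for g in (25,32) for x in (-8,8)])-[167,240])*4).ravel(),'wrist crop',((proj(w,[q-R[:,1]*25+R[:,0]*8,q-R[:,1]*25-R[:,0]*8])-[156,150])*2).ravel())
a=cv2.imread('pics/w_g.png'); s=cv2.imread('pics/s_g.png')
def cr(im,x,y,w,h,k): return cv2.resize(im[y:y+h,x:x+w],(w*k,h*k),interpolation=cv2.INTER_CUBIC)
cv2.imwrite('pics/comp6.png',np.hstack([cr(a,206,180,100,75,4),cr(s,200,290,50,38,8)[:300]]))
E
```

```text
0 side crop [203.7 334.4 176.7 329.7 200.5 344.6 173.3 339.9] wrist crop [130.7 107.  131.9 144.4]
10 side crop [202.9 323.6 175.7 318.9 199.7 333.8 172.3 329.1] wrist crop [127.9 115.6 129.2 154.4]
20 side crop [202.  312.7 174.7 308.  198.8 322.8 171.3 318.1] wrist crop [124.9 124.9 126.3 165.3]
30 side crop [201.2 301.6 173.7 296.9 198.  311.8 170.3 307.1] wrist crop [121.5 135.2 123.1 177.2]
```

View pics/comp6.png

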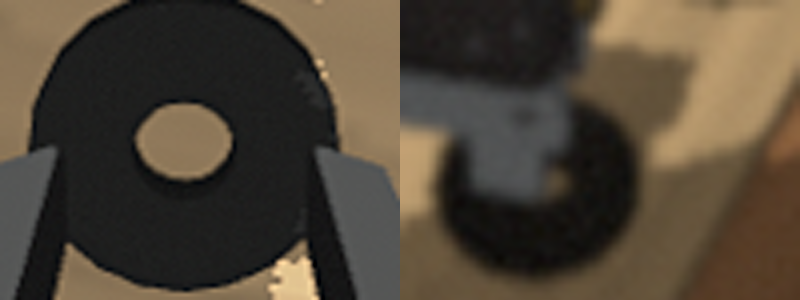

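The side and wrist pictures agree that the real fingertips sit about 28 mm above the reported TCP: the tips are at z≈38 while the TCP reads 10.6. That explains the misses. I'll use tip = TCP + 28, then open, descend gently while watching the force, and close.

```bash
python3 -m inch '[0,0,0,0,0,0,1, 0,-0.001,0,0,0,0,1, 0,0,0,0,0,0,1, 0,0,0,0,0,0,1, 0,0,0,0,0,0,1, 0,0,0,0,0,0,1, 0,0,0,0,0,0,1, 0,0,0.006,0,0,0,1, 0,0,0.006,0,0,0,1, 0,0,0.004,0,0,0,1, 0,0,0.002,0,0,0,1, 0,0,0,0,0,0,1]' ; python3 -m inch '[0,0,0.0015,0,0,0,1,0,0,0.0015,0,0,0,1,0,0,0,0,0,0,1]'
```

```text
time_s: 11.6
eef_pos: [451.6, 330.9, -7.8]
tool_rot: [[0.955, 0.295, -0.001], [0.295, -0.955, -0.0], [-0.001, 0.0, -1.0]]
wrist_force: [-0.2, 0.3, -0.4]
gripper_width: 0.996
time_s: 11.9
eef_pos: [451.8, 331.0, -10.5]
tool_rot: [[0.955, 0.295, -0.0], [0.295, -0.955, 0.0], [-0.0, -0.0, -1.0]]
wrist_force: [-0.1, 0.3, -0.1]
gripper_width: 1.001
```

```bash
python3 -m inch '[0.0005,0,0.001,0,0,0,0.3,0,0,0,0,0,0,0.3,0,0,0,0,0,0,0.3,0,0,0,0,0,0,0.3,0,0,0,0,0,0,0.3,0,0,0,0,0,0,0.3]' ; python3 -m inch '[0,0,0,0,0,0,0.3,0,0,0,0,0,0,0.3]'
```

```text
time_s: 12.5
eef_pos: [452.3, 331.1, -11.4]
tool_rot: [[0.955, 0.295, -0.0], [0.295, -0.955, 0.0], [-0.0, -0.0, -1.0]]
wrist_force: [0.7, -0.7, 1.6]
gripper_width: 0.61
time_s: 12.7
eef_pos: [452.3, 331.2, -11.3]
tool_rot: [[0.955, 0.295, 0.0], [0.295, -0.955, 0.0], [0.0, -0.0, -1.0]]
wrist_force: [0.1, -0.0, 1.4]
gripper_width: 0.61
```

```bash
python3 -m inch '[0,0,-0.01,0,0,0,0.3, 0,0,-0.02,0,0,0,0.3, 0,0,-0.035,0,0,0,0.3, 0,0,-0.035,0,0,0,0.3, 0,0,-0.035,0,0,0,0.3, -0.003,0.012,0,0,0,0,0.3, -0.005,0.03,0,0,0,0,0.3, -0.005,0.03,0,0,0,0,0.3, -0.005,0.03,0,0,0,0,0.3, -0.005,0.03,0,0,0,0,0.3, -0.005,0.03,0,0,0,0,0.3, -0.005,0.03,0,0,0,0,0.3, -0.005,0.03,0,0,0,0,0.3, -0.005,0.03,0,0,0,0,0.3, -0.005,0.03,0,0,0,0,0.3, -0.005,0.03,0,0,0,0,0.3, -0.005,0.03,0,0,0,0,0.3, -0.005,0.03,0,0,0,0,0.3, -0.005,0.03,0,0,0,0,0.3, -0.005,0.015,0,0,0,0,0.3]'; python3 -m inch '[0,0,0,0,0,0,0.3,0,0,0,0,0,0,0.3]'>/dev/null; python3 d.py 505.8 -89.2 124 ; python3 - <<'E'
from h import *
save(capture('wrist'),'w_fit2'); save(capture('side'),'s_fit2')
a=cv2.imread('pics/w_fit2.png'); s=cv2.imread('pics/s_fit2.png')
def cr(im,x,y,w,h,k): return cv2.resize(im[y:y+h,x:x+w],(w*k,h*k),interpolation=cv2.INTER_CUBIC)
cv2.imwrite('pics/comp7.png',np.hstack([cr(a,206,170,100,75,4),cr(s,230,110,100,75,4)]))
E
```

```text
time_s: 14.7
eef_pos: [505.3, -91.6, 123.5]
tool_rot: [[0.956, 0.293, -0.0], [0.293, -0.956, -0.0], [-0.0, 0.0, -1.0]]
wrist_force: [-0.3, -0.0, -0.7]
gripper_width: 0.613
t 14.9 tcp [505.3098 -88.5927 123.5165] g 57.18 F [ 0.3979  1.144  -0.1762] j [ 0.439   0.2488 -0.4484  1.9927  0.1333  0.9284 -1.349 ]
R [ 0.9555  0.2948 -0.0003  0.2948 -0.9555  0.0003 -0.0002 -0.0004 -1.    ]
tool d (m) [ 0.0003  0.0007 -0.0005]
```

View pics/comp7.png

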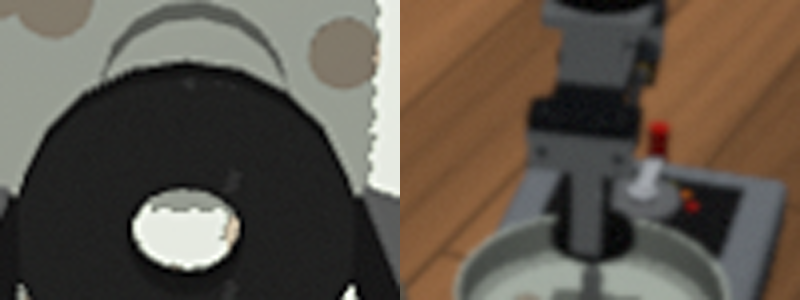

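```bash
python3 - <<'E'
from h import *
w=cal('w_fit2');s=cal('s_fit2')
px=(206+186.5/4-.5,170+230/4-.5)
print(onz(w,px,158.8),onz(w,px,154),'outer',onz(w,(206+18/4,170+225/4),153)-onz(w,(206+356/4,170+225/4),153))
# shoulder top arc check / spindle in side: px 592,265
print(onz(s,(230+192/4,110+265/4),126))
E
python3 d.py
```

```text
[508.34246652 -87.14814632 158.8       ] [506.32597675 -87.76377313 154.        ] outer [-17.57867076  56.58611859   0.        ]
[503.19879542 -85.91134633 126.        ]
t 15.0 tcp [505.5677 -87.7896 123.6347] g 57.36 F [ 0.1139  0.7443 -0.2182] j [ 0.4378  0.2487 -0.4489  1.9926  0.1334  0.9284 -1.349 ]
R [ 0.9551  0.2964  0.      0.2964 -0.9551  0.0003  0.0001 -0.0003 -1.    ]
```

```bash
python3 -m inch '[-0.0008,0.0014,0.01,0,0,0,0.3, 0,0,0.01,0,0,0,0.3, 0,0,0.006,0,0,0,0.3, 0,0,0.006,0,0,0,0.3, 0,0,0.006,0,0,0,0.3, 0,0,0,0,0,0,0.3]'; python3 -m inch '[0,0,0.006,0,0,0,0.3, 0,0,0.004,0,0,0,0.3,0,0,0,0,0,0,0.3]'
```

```text
time_s: 15.6
eef_pos: [504.9, -90.2, 84.7]
tool_rot: [[0.955, 0.295, -0.001], [0.295, -0.955, 0.0], [-0.001, -0.001, -1.0]]
wrist_force: [0.3, -0.2, -0.8]
gripper_width: 0.606
time_s: 15.9
eef_pos: [505.0, -90.4, 75.1]
tool_rot: [[0.955, 0.295, -0.001], [0.295, -0.955, 0.0], [-0.001, -0.0, -1.0]]
wrist_force: [-0.3, -0.3, -0.5]
gripper_width: 0.613
```

```bash
python3 -m inch '[0,0,0.005,0,0,0,0.3, 0,0,0.004,0,0,0,0.3,0,0,0,0,0,0,0.3]'; python3 -m inch '[0,0,0.002,0,0,0,0.3, 0,0,0.001,0,0,0,0.3,0,0,0,0,0,0,0.3]'
```

```text
time_s: 16.2
eef_pos: [505.0, -90.3, 66.0]
tool_rot: [[0.955, 0.295, -0.001], [0.295, -0.955, 0.0], [-0.001, -0.0, -1.0]]
wrist_force: [-0.7, 0.3, 0.1]
gripper_width: 0.61
time_s: 16.5
eef_pos: [505.3, -90.4, 63.5]
tool_rot: [[0.955, 0.295, -0.0], [0.295, -0.955, 0.0], [0.0, -0.0, -1.0]]
wrist_force: [0.7, -0.1, -0.5]
gripper_width: 0.612
```

```bash
python3 -m inch '[0,0,0.001,0,0,0,0.3,0,0,0.001,0,0,0,0.3,0,0,0,0,0,0,0.3]'; 
```

```text
time_s: 16.8
eef_pos: [505.6, -90.4, 62.5]
tool_rot: [[0.955, 0.295, 0.0], [0.295, -0.955, -0.0], [0.0, 0.001, -1.0]]
wrist_force: [-6.5, 0.4, 17.6]
gripper_width: 0.61
```

```bash
python3 -m inch '[0,0,-0.001,0,0,0,1,0,0,0,0,0,0,1,0,0,0,0,0,0,1,0,0,0,0,0,0,1,0,0,0,0,0,0,1,0,0,-0.02,0,0,0,1,0,0,-0.03,0,0,0,1,0,0,-0.03,0,0,0,1,0,0,0,0,0,0,1,0,0,0,0,0,0,1]'; python3 - <<'E'
from h import *
save(capture('wrist'),'w_home'); w=cal('w_home')
a=cv2.imread('pics/w_home.png'); g=a.max(2)
print(proj(w,[(505.8,-89.2,98),(505.8,-89.2,92)]))
m=(g<50).astype(np.uint8); n,l,st,ce=cv2.connectedComponentsWithStats(m)
for i in range(1,n):
    if st[i,4]>500: print(st[i],ce[i],onz(w,ce[i],98))
E
python3 d.py 456.8 208.8 100
```

```text
time_s: 17.8
eef_pos: [505.6, -90.6, 142.9]
tool_rot: [[0.955, 0.295, 0.001], [0.295, -0.955, -0.0], [0.001, 0.001, -1.0]]
wrist_force: [-1.1, 0.3, -0.6]
gripper_width: 1.001
[[251.47378325 195.61389459]
 [251.4919476  193.78226644]]
[ 353  127  111  135 8139] [403.67330139 189.37609043] [ 555.29997113 -227.86411352   98.        ]
[ 222  164   61   60 2449] [251.83421805 193.05430788] [508.33796491 -88.773799    98.        ]
[    0   219   512   165 28860] [240.1466736  327.69036729] [ 353.36076418 -123.02021408   98.        ]
t 17.85 tcp [505.0518 -90.4823 142.1554] g 93.83 F [-0.0884 -0.0093 -0.1972] j [ 0.4484  0.2265 -0.4517  1.9739  0.1194  0.9669 -1.3324]
R [ 0.9554  0.2952 -0.0003  0.2952 -0.9554 -0.0001 -0.0003 -0.     -1.    ]
tool d (m) [ 0.0422 -0.3002  0.0421]
```

```bash
python3 -m inch '[0.004,-0.015,0,0,0,0,1, 0.004,-0.03,0,0,0,0,1, 0.004,-0.03,0,0,0,0,1, 0.004,-0.03,0,0,0,0,1, 0.004,-0.03,0,0,0,0,1, 0.004,-0.03,0,0,0,0,1, 0.004,-0.03,0,0,0,0,1, 0.004,-0.03,0,0,0,0,1, 0.004,-0.03,0,0,0,0,1, 0.004,-0.03,0.02,0,0,0,1, 0.002,-0.015,0.04,0,0,0,1, 0,0,0.022,0,0,0,1,0,0,0,0,0,0,1,0,0,0,0,0,0,1,0,0,0,0,0,0,1]'>/dev/null; python3 - <<'E'
from h import *
save(capture('wrist'),'w_head'); w=cal('w_head'); f=cv2.imread('pics/w_head.png')
print(proj(w,[(456.8,208.8,48)]))
hsv=cv2.cvtColor(f,cv2.COLOR_BGR2HSV); m=((hsv[:,:,1]<45)&(hsv[:,:,2]>130)).astype(np.uint8)
n,l,st,ce=cv2.connectedComponentsWithStats(m)
for i in range(1,n):
    if st[i,4]>800:
        c=st[i,:2]+st[i,2:4]/2-.5; print(st[i],ce[i],c,onz(w,c,48))
w=cal('w_home')
d=proj(w,[(505.8+30,-89.2,98),(505.8-30,-89.2,98),(505.8,-59.2,98),(505.8,-119.2,98)]); print('ring px if home',np.ptp(d,axis=0))
E
python3 d.py 456.8 208.8 -3
```

```text
[[252.32041482 208.00604939]]
ring px if home [60.0398143 57.3693564]
t 19.4 tcp [457.7054 208.5992  61.7389] g 94.1 F [ 0.1061 -0.2548  0.23  ] j [-0.0345  0.3445 -0.612   2.0606  0.2713  0.8124 -2.0788]
R [ 0.9556  0.2946  0.0016  0.2946 -0.9556  0.0005  0.0017 -0.     -1.    ]
tool d (m) [-0.0009 -0.0005  0.0647]
```

```bash
python3 - <<'E'
from h import *
w=cal('w_head'); f=cv2.imread('pics/w_head.png')
d=proj(w,[(456.8+33,208.8,48),(456.8-33,208.8,48),(456.8,241.8,48),(456.8,175.8,48)]);print(d)
hsv=cv2.cvtColor(f,cv2.COLOR_BGR2HSV); print(hsv[208,200:310:6].tolist()); print(hsv[150:260:6,252].tolist())
E
```

```text
[[264.26204568 171.65732628]
 [241.23659968 241.70028057]
 [214.78793187 197.01135649]
 [289.0125175  218.70766517]]
[[16, 94, 125], [17, 96, 127], [17, 98, 128], [100, 6, 126], [90, 6, 124], [110, 8, 93], [113, 8, 124], [100, 6, 127], [100, 6, 124], [35, 7, 205], [21, 9, 206], [23, 10, 208], [30, 4, 179], [105, 4, 122], [100, 8, 95], [15, 20, 101], [13, 121, 76], [13, 124, 127], [13, 126, 128]]
[[17, 97, 199], [18, 97, 198], [16, 93, 115], [15, 37, 83], [30, 2, 155], [110, 6, 126], [105, 7, 72], [113, 9, 113], [39, 8, 215], [113, 5, 194], [105, 3, 159], [100, 4, 207], [75, 3, 201], [100, 8, 93], [100, 6, 123], [108, 10, 124], [14, 128, 160], [13, 127, 166], [14, 129, 127]]
```

```bash
python3 - <<'E'
from h import *
w=cal('w_head'); f=cv2.imread('pics/w_head.png')
hsv=cv2.cvtColor(f,cv2.COLOR_BGR2HSV); m=((hsv[:,:,1]<40)&(hsv[:,:,2]>60)).astype(np.uint8)
m[250:]=0; m[:,:190]=0; m[:,315:]=0; m=cv2.morphologyEx(m,cv2.MORPH_CLOSE,np.ones((5,5)))
n,l,st,ce=cv2.connectedComponentsWithStats(m); i=l[208,252]; print(st[i],ce[i])
c=max(cv2.findContours((l==i).astype(np.uint8),cv2.RETR_EXTERNAL,cv2.CHAIN_APPROX_NONE)[0],key=len)
e=cv2.fitEllipse(c); print(e,onz(w,e[0],48))
E
```

```text
[ 214  168   77   74 4430] [251.85665914 204.6503386 ]
((251.85862731933594, 204.6365509033203), (73.05628204345703, 75.413330078125), 88.60738372802734) [459.57141011 210.06724532  48.        ]
```

```bash
python3 -m inch '[0.0003,-0.0005,0.02,0,0,0,1, 0,0,0.02,0,0,0,1, 0,0,0.015,0,0,0,1, 0,0,0.0095,0,0,0,1, 0,0,0,0,0,0,1, 0,0,0,0,0,0,1]'; python3 -m inch '[0,0,0,0,0,0,0.4,0,0,0,0,0,0,0.4,0,0,0,0,0,0,0.4,0,0,0,0,0,0,0.4,0,0,0,0,0,0,0.4,0,0,0,0,0,0,0.4]'
```

```text
time_s: 20.0
eef_pos: [457.3, 209.4, -3.4]
tool_rot: [[0.955, 0.295, 0.0], [0.295, -0.955, 0.0], [0.0, -0.0, -1.0]]
wrist_force: [0.7, -0.7, 0.6]
gripper_width: 1.0
time_s: 20.6
eef_pos: [457.2, 209.2, -3.7]
tool_rot: [[0.955, 0.295, 0.0], [0.295, -0.955, -0.0], [0.0, 0.0, -1.0]]
wrist_force: [-0.6, -1.3, 5.9]
gripper_width: 0.7
```

```bash
python3 -m inch '[0,0,-0.01,0,0,0,0.4, 0,0,-0.024,0,0,0,0.4, 0,0,-0.04,0,0,0,0.4, 0,0,-0.04,0,0,0,0.4, -0.002,0.01,-0.02,0,0,0,0.4, -0.004,0.03,0,0,0,0,0.4, -0.004,0.03,0,0,0,0,0.4, -0.004,0.03,0,0,0,0,0.4, -0.004,0.03,0,0,0,0,0.4, -0.004,0.03,0,0,0,0,0.4, -0.004,0.03,0,0,0,0,0.4, -0.004,0.03,0,0,0,0,0.4, -0.004,0.03,0,0,0,0,0.4, -0.004,0.03,0,0,0,0,0.4, -0.004,0.03,0,0,0,0,0.4,-0.004,0.02,0,0,0,0,0.4,0,0,0,0,0,0,0.4,0,0,0,0,0,0,0.4,0,0,0,0,0,0,0.4]'; python3 - <<'E'
from h import *
save(capture('wrist'),'w_fit3'); w=cal('w_fit3'); f=cv2.imread('pics/w_fit3.png'); o=get_obs();p=o['eef_pos'];R=np.array(o['tool_rot'])
zt=p[2]+15.6+36
print('pred centre',proj(w,[(p[0],p[1],zt)]))
hsv=cv2.cvtColor(f,cv2.COLOR_BGR2HSV)
cv2.imwrite('pics/comp8.png',cv2.resize(f[160:260,180:330],(600,400),interpolation=cv2.INTER_CUBIC))
E
python3 d.py 505.6 -90 130
```

```text
time_s: 22.5
eef_pos: [510.4, -118.7, 130.4]
tool_rot: [[0.955, 0.296, 0.0], [0.296, -0.955, 0.0], [0.0, -0.0, -1.0]]
wrist_force: [0.9, -1.1, -1.9]
gripper_width: 0.699
pred centre [[252.83434556 242.29502471]]
t 22.55 tcp [ 510.4917 -118.6123  130.3461] g 66.2 F [ 0.1278  0.7748 -1.6022] j [ 0.4979  0.259  -0.4542  1.9631  0.1383  0.9492 -1.2935]
R [ 0.955   0.2966  0.0002  0.2966 -0.955   0.0003  0.0002 -0.0002 -1.    ]
tool d (m) [ 0.0038 -0.0288  0.0004]
```

View pics/comp8.png

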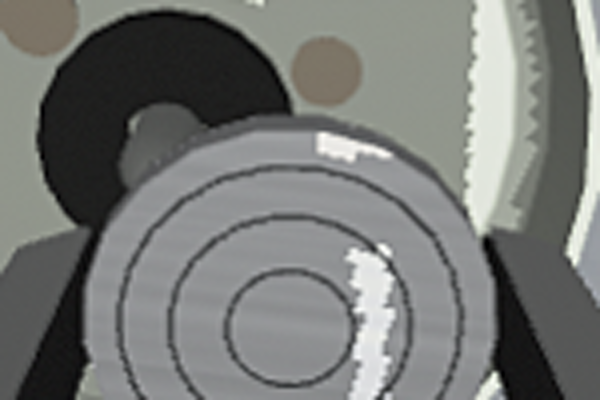

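The grip and tool are centred on the head: its groove centre is at (252.6,241.9) against a predicted (252.8,242.3). The ring lies flat and home. I overshot sideways by 29 mm, so I'll correct that first.

```bash
python3 -m inch '[0.0018,-0.0141,0,0,0,0,0.4,0.002,-0.015,0,0,0,0,0.4,0,0,0,0,0,0,0.4,0,0,0,0,0,0,0.4,0,0,0,0,0,0,0.4]'; python3 d.py 505.6 -89.7 130
```

```text
time_s: 23.05
eef_pos: [505.6, -90.6, 130.2]
tool_rot: [[0.955, 0.296, 0.0], [0.296, -0.955, -0.0], [0.0, 0.0, -1.0]]
wrist_force: [-0.3, -0.4, -1.6]
gripper_width: 0.7
t 23.05 tcp [505.569  -90.6292 130.1604] g 65.77 F [-0.3424 -0.4389 -1.6441] j [ 0.4629  0.2439 -0.4708  1.9843  0.1359  0.9434 -1.3468]
R [ 0.9553  0.2956  0.0001  0.2956 -0.9553 -0.0001  0.0001  0.0001 -1.    ]
tool d (m) [ 0.0003 -0.0009  0.0002]
```

```bash
python3 -m inch '[0.0002,-0.0008,0.01,0,0,0,0.4,0,0,0.007,0,0,0,0.4,0,0,0.005,0,0,0,0.4,0,0,0,0,0,0,0.4]';python3 -m inch '[0,0,0.004,0,0,0,0.4,0,0,0.004,0,0,0,0.4,0,0,0,0,0,0,0.4]'
```

```text
time_s: 23.45
eef_pos: [504.8, -90.0, 107.0]
tool_rot: [[0.955, 0.295, -0.002], [0.295, -0.955, 0.0], [-0.001, -0.001, -1.0]]
wrist_force: [0.4, 0.1, -1.6]
gripper_width: 0.701
time_s: 23.75
eef_pos: [505.2, -89.9, 99.6]
tool_rot: [[0.955, 0.295, -0.001], [0.295, -0.955, 0.0], [-0.001, -0.0, -1.0]]
wrist_force: [-0.5, -0.1, -0.8]
gripper_width: 0.699
```

```bash
python3 -m inch '[0,0,0.005,0,0,0,0.4,0,0,0.005,0,0,0,0.4,0,0,0.004,0,0,0,0.4,0,0,0,0,0,0,0.4]';python3 -m inch '[0,0,0.002,0,0,0,0.4,0,0,0.001,0,0,0,0.4,0,0,0,0,0,0,0.4]'
```

```text
time_s: 24.15
eef_pos: [505.1, -89.8, 85.4]
tool_rot: [[0.955, 0.295, -0.001], [0.295, -0.955, 0.0], [-0.001, -0.001, -1.0]]
wrist_force: [-0.1, 0.9, -0.9]
gripper_width: 0.7
time_s: 24.45
eef_pos: [505.5, -89.9, 83.0]
tool_rot: [[0.955, 0.295, -0.0], [0.295, -0.955, 0.0], [-0.0, -0.0, -1.0]]
wrist_force: [-0.1, -0.2, -0.6]
gripper_width: 0.696
```

```bash
python3 -m inch '[0,0,0.001,0,0,0,0.4,0,0,0.0005,0,0,0,0.4,0,0,0,0,0,0,0.4]'
```

```text
time_s: 24.75
eef_pos: [505.7, -89.9, 82.3]
tool_rot: [[0.955, 0.295, 0.0], [0.295, -0.955, -0.0], [0.0, 0.0, -1.0]]
wrist_force: [-3.9, 0.2, 10.8]
gripper_width: 0.697
```

```bash
python3 -m inch '[0,0,-0.0007,0,0,0,1,0,0,0,0,0,0,1,0,0,0,0,0,0,1,0,0,0,0,0,0,1,0,0,-0.015,0,0,0,1,0,0,-0.02,0,0,0,1,0,0,-0.025,0,0,0,1,0,0,0,0,0,0,1]'; python3 - <<'E'
from h import *
save(capture('wrist'),'w_done')
E
python3 -m inch '[-0.002,0.02,0,0,0,0,1,-0.0025,0.03,0,0,0,0,1,-0.0025,0.03,0,0,0,0,1,-0.0025,0.03,0,0,0,0,1,-0.0025,0.03,0,0,0,0,1,-0.0025,0.03,0,0,0,0,1,-0.0025,0.03,0,0,0,0,1,-0.0025,0.0246,0,0,0,0,1,0,0,0,0,0,-0.134,1,0,0,0,0,0,-0.134,1,0,0,0,0,0,-0.134,1,0,0,0,0,0,-0.134,1,0,0,0,0,0,-0.134,1,0,0,0,0,0,-0.134,1,0,0,0,0,0,-0.134,1,0,0,0,0,0,-0.134,1,0,0,0,0,0,-0.134,1,0,0,0,0,0,-0.134,1,0,0,0,0,0,-0.14,1,0,0,0,0,0,0,1]' >/dev/null; python3 d.py 553 -310.6 54;python3 - <<'E'
from h import *
save(capture('wrist'),'w_dial'); w=cal('w_dial')
f=cv2.imread('pics/w_dial.png').astype(int); m=((f[:,:,2]>150)&(f[:,:,1]<70)&(f[:,:,0]<70)).astype(np.uint8)
n,l,st,ce=cv2.connectedComponentsWithStats(m)
print(proj(w,[(553,-310.6,109),(541.3,-255.6,70)]))
for i in range(1,n):
    if st[i,4]>30: print(st[i],ce[i],onz(w,ce[i],109))
a=cv2.imread('pics/w_done.png'); 
cv2.imwrite('pics/comp9.png',np.hstack([cv2.resize(a,(400,300)),cv2.resize(f.astype(np.uint8),(400,300))]))
E
```

```text
time_s: 25.55
eef_pos: [507.2, -90.0, 145.0]
tool_rot: [[0.955, 0.295, 0.004], [0.295, -0.955, -0.001], [0.004, 0.002, -1.0]]
wrist_force: [0.0, -0.2, 0.1]
gripper_width: 1.001
t 27.6 tcp [ 552.7138 -310.0997  141.0808] g 93.72 F [ 0.5441 -0.4357  1.4244] j [ 0.9032  0.4647 -0.6568  1.6998  0.3135  1.0861  0.361 ]
R [-0.21    0.9777 -0.001   0.9777  0.21    0.0012  0.0013 -0.0008 -1.    ]
tool d (m) [-0.0007  0.0002  0.0871]
[[251.82202819 201.44746339]
 [252.03034788 135.18957326]]
[211 142   7   7  45] [214. 145.] [ 510.23606136 -267.33464852  109.        ]
[243 192  19  17 226] [251.84513274 200.54867257] [ 552.83888137 -309.75306     109.        ]
```

```bash
python3 -m inch '[-0.0005,0,0.025,0,0,0,1,0,0,0.025,0,0,0,1,0,0,0.02,0,0,0,1,0,0,0.01,0,0,0,1,0,0,0.005,0,0,0,0.5,0,0,0,0,0,0,0.4]'; python3 -m inch '[0,0,0,0,0,0,0,0,0,0,0,0,0,0,0,0,0,0,0,0,0,0,0,0,0,0,0,0,0,0,0,0,0,0,0,0,0,0,0,0,0,0,0,0,0,0,0,0,0]'; python3 d.py 553 -310.5 55
```

```text
time_s: 28.25
eef_pos: [553.3, -310.6, 57.1]
tool_rot: [[-0.206, 0.979, -0.0], [0.979, 0.206, 0.0], [0.0, -0.0, -1.0]]
wrist_force: [0.4, -0.6, 1.2]
gripper_width: 0.866
time_s: 28.95
eef_pos: [553.3, -310.7, 57.3]
tool_rot: [[-0.207, 0.978, -0.0], [0.978, 0.207, 0.0], [0.0, -0.0, -1.0]]
wrist_force: [0.1, 0.1, -0.2]
gripper_width: 0.269
t 28.95 tcp [ 553.2802 -310.7181   57.2956] g 25.31 F [ 0.1373  0.138  -0.2197] j [ 0.8706  0.553  -0.6179  1.7676  0.385   0.9444  0.3023]
R [-0.2074  0.9783 -0.      0.9783  0.2074  0.0001  0.0001 -0.     -1.    ]
tool d (m) [ 0.0003 -0.0002  0.0023]
```

```bash
python3 -m inch '[0,0,0,0,0,0,0,0,0,0,0,0,0,0,0,0,0,0,0,0,0]'; python3 -m inch '[0.0003,-0.0058,0,0,0,0.1035,0,0.0003,-0.0058,0,0,0,0.1035,0,0.0003,-0.0058,0,0,0,0.1035,0,0.0003,-0.0058,0,0,0,0.1035,0,0,0,0,0,0,0,0]'; python3 - <<'E'
from h import *
o=get_obs(); p=o['eef_pos']-np.array([541.3,-255.6,0]); print(np.hypot(*p[:2]),(-1.360-np.arctan2(p[1],p[0])))
E
```

```text
time_s: 29.25
eef_pos: [552.8, -310.9, 57.2]
tool_rot: [[-0.207, 0.978, -0.001], [0.978, 0.207, -0.0], [0.0, -0.001, -1.0]]
wrist_force: [-4.0, -1.6, 1.9]
gripper_width: 0.185
time_s: 29.75
eef_pos: [530.0, -310.9, 57.4]
tool_rot: [[0.206, 0.979, 0.0], [0.979, -0.206, -0.0], [-0.0, 0.0, -1.0]]
wrist_force: [0.3, -1.5, -1.6]
gripper_width: 0.181
56.44825957092884 0.413025463707559
```

```bash
python3 -m inch '[0.0003,-0.0058,0,0,0,0.1035,0,0.0003,-0.0058,0,0,0,0.1035,0,0.0003,-0.0058,0,0,0,0.1035,0,0.0003,-0.0058,0,0,0,0.1035,0,0.0003,-0.0058,0,0,0,0.1035,0,0.0003,-0.0058,0,0,0,0.1035,0,0.0003,-0.0058,0,0,0,0.1035,0,0,0,0,0,0,0,0,0,0,0,0,0,0,0]'; cat > a.py <<'E'
from h import *
o=get_obs(); p=o['eef_pos']-np.array([541.3,-255.6,0]); print(np.hypot(*p[:2]),(-1.360-np.arctan2(p[1],p[0])),o['gripper_width'],o['joint_pos'][6])
E
python3 a.py
```

```text
time_s: 30.65
eef_pos: [496.9, -289.9, 57.4]
tool_rot: [[0.798, 0.602, 0.0], [0.602, -0.798, -0.001], [-0.0, 0.001, -1.0]]
wrist_force: [-1.3, -4.8, -0.7]
gripper_width: 0.182
56.13672849752485 1.1232033926100768 0.1824410558665532 -0.6923890125646692
```

```bash
python3 -m inch '[0.0003,-0.0058,0,0,0,0.1035,0,0.0003,-0.0058,0,0,0,0.1035,0,0,0,0,0,0,0,0,0,0,0,0,0,0,0]'; python3 a.py; python3 - <<'E'
from h import *
np.set_printoptions(precision=1,suppress=True)
fs={}
for n in ['wrist','top','side']:
    save(capture(n),n+'_e'); fs[n]=cv2.imread(f'pics/{n}_e.png')
    w=cal(n+'_e'); f=fs[n].astype(int); m=((f[:,:,2]>110)&(f[:,:,1]<60)&(f[:,:,0]<60)).astype(np.uint8)
    k,l,st,ce=cv2.connectedComponentsWithStats(m)
    for i in range(1,k):
        if st[i,4]>15: 
            X=onz(w,ce[i],109); print(n,st[i],ce[i],X,-1.36-np.arctan2(X[1]+255.6,X[0]-541.3))
r=lambda i:cv2.resize(i,(400,300),interpolation=cv2.INTER_CUBIC)
g=cv2.imread('pics/w_done.png')
cv2.imwrite('pics/final.png',np.vstack([np.hstack([r(fs['wrist']),r(g)]),np.hstack([r(fs['side'][100:250,200:400]),r(fs['top'][120:270,230:430])])]))
E
```

```text
time_s: 31.05
eef_pos: [491.0, -280.2, 57.3]
tool_rot: [[0.906, 0.424, 0.0], [0.424, -0.906, -0.001], [-0.0, 0.001, -1.0]]
wrist_force: [-0.4, -7.1, -1.0]
gripper_width: 0.182
55.981310584468794 1.32699404264719 0.18218827573508994 -0.8896434008724975
wrist [239 229  27  24 495] [252.2 240.6] [ 492.1 -279.2  109. ] 1.3347701572887842
```

View pics/final.png

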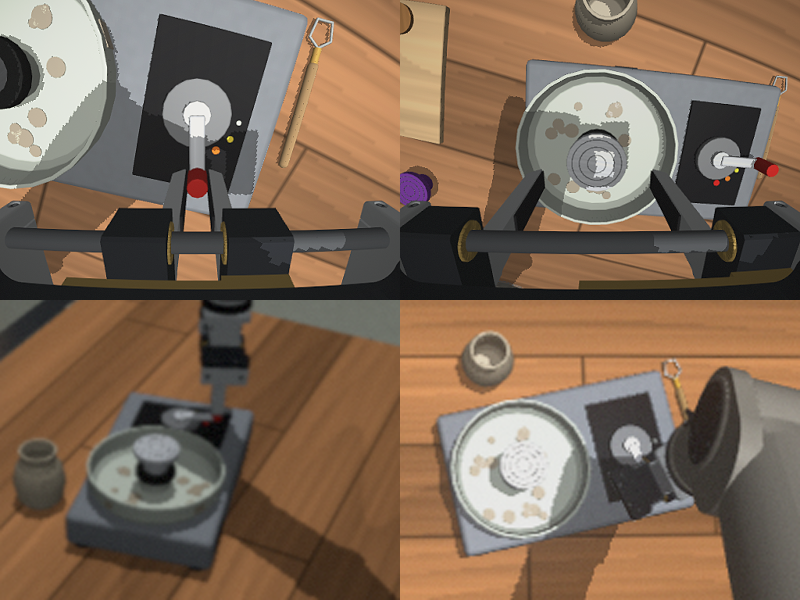

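The final view shows the head seated on the ring on the spindle. The dial arm covers the red dot, with white, yellow and orange still visible. The jar and trimmer are undisturbed, and the dial reads about 1.33. I'll nudge it slightly for margin between the click (1.309) and the stop (1.40).

```bash
python3 -m inch '[0,-0.0012,0,0,0,0.022,0,0,0,0,0,0,0,0,0,0,0,0,0,0,0,0,0,0,0,0,0,0,0,0,0,0,0,0,0]'; python3 a.py; python3 - <<'E'
from h import *
save(capture('wrist'),'w_end'); w=cal('w_end'); f=cv2.imread('pics/w_end.png').astype(int); m=((f[:,:,2]>110)&(f[:,:,1]<60)&(f[:,:,0]<60)).astype(np.uint8)
k,l,st,ce=cv2.connectedComponentsWithStats(m); i=1+st[1:,4].argmax(); X=onz(w,ce[i],109); print(X,-1.36-np.arctan2(X[1]+255.6,X[0]-541.3))
E
```

```text
time_s: 31.7
eef_pos: [490.5, -279.2, 57.3]
tool_rot: [[0.915, 0.404, 0.0], [0.404, -0.915, -0.001], [0.0, 0.001, -1.0]]
wrist_force: [0.4, -5.8, -1.3]
gripper_width: 0.182
56.005161676173465 1.3461710181023758 0.18245538928724253 -0.9104892406729521
[ 491.5951483  -278.25426716  109.        ] 1.3539459865083157
```

```bash
python3 -c "
from workcell import hand_in
print(hand_in())"
```

```text
the job is handed in; nothing more can be done
None
```

I put the larger slinger ring on the spindle, then the aluminium head hub down on top of it. Each went fully home and was let go. The job was handed in at about 31.8 s with the arm still gripping the dial past the third click.

- **Seating:** Both parts met contact at the expected home height, with push forces of about 18 N for the ring and 11 N for the head. The later pictures show them stacked and centred on the spindle.
- **Dial:** It measures 1.346 rad from the arm's position and 1.354 rad from the wrist picture, between the third click (1.309) and the stop (1.40). The sideways force was about 6 N. In the last picture viewed (dial about 1.33, before a final nudge of 0.02), the dial arm hid the red dot, while the white, yellow and orange dots still showed.
- **Bystanders:** The jar and trimming tool looked undisturbed in that last picture. I did not look at the rib again after grasping the ring, but nothing came near it.
- **What went wrong:** My first two grasps of the ring closed on air. The real fingertips sit about 28 mm above the reported TCP, unlike the description. I found this in the side and wrist pictures and allowed for it from then on. I also overshot the spindle by 29 mm while carrying the head. I corrected it before lowering, and nothing was touched.

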